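# Set and lock a glass tube in the cut-off jig

### The job

Get the glass tube ready for scoring: slide it along the channel of the cut-off jig until its end is fully home against the length stop, then press the sprung hold-down arm down, click by click, until its rubber foot grips the tube firmly (about 20 N on the glass) and the ratchet keeps it there when you let go. Do not overdo it, the glass cracks at not quite twice that, and leave the file, the calipers and the water glass where they are.

Things in the scene. Friction and masses are not known exactly. Their poses are not given: they have to be found in the camera images.
- tube_jig: Jig fixed to the bench: plywood board (x -65 to 120, y -115 to 185, 12 thick; all mm) with an aluminium U-channel along y (28 wide inside, floor 15 and wall tops 30 above the bench, from y = -110 to the stop, gap at y = 88 to 108 for the file). Origin: bench level under the channel's middle line; y along the channel to the stop, x away from the robot, z up.
- stop_face (a point): Middle of the cork face of the length stop at the +y end of the channel, at jig (0, 150, 27.5) mm; axes as the jig's. The tube's end must meet it.
- tube: Loose clear glass tube, 25 mm in diameter, 300 mm long, 0.07 to 0.12 kg, lying along y in the channel with 1.5 mm of play at each side, 30 to 65 mm short of the stop. Origin: middle of its underside; its top is 40 mm above the bench. Slides with about 1 N. Its free end sticks out 35 mm or more past the board at -y, with clear bench below, even when home.
- tube_stop_end (a point): Centre of the tube's end face that points to the stop (+y).
- tube_free_end (a point): Centre of the tube's other end face (-y), 27.5 mm above the bench: push here, along the jig's +y.
- hold_down: Clamp with hinged arm, quadrant and foot. Origin: on the hinge axis (along the jig's y) at jig (90, 0, 72) mm, axes as the jig's. The arm reaches over the tube to -x. 90 mm from the hinge it carries the foot, sprung 3 N per mm, on a spindle whose setting differs by up to 12 mm, so where the foot meets the tube must be felt. The toothed quadrant, 135 mm from the hinge, is 108 mm high.
- clamp_arm (a joint): Angle of the arm, rad: 0 open (22 degrees above level), grows as it is pressed down, 0.38 level, 0.61 end of travel (too far: cracks the glass). A spring lifts it; from about 0.14 on a pawl clicks over teeth 1.4 degrees apart (4.7 mm at the press plate) and holds it. On letting go it rises by up to one tooth, which eases the foot by up to 7 N.
- press_plate (a point): Middle of the top of the rubber press plate (46 mm along the arm, 40 wide) at the arm's end, 193 mm from the hinge; 152 mm high and tilted 22 degrees when open. It swings down and up to 14 mm to -x; the foot meets the tube at plate heights of 92 to 67 mm. Needs 3 to 6 N until then (the clicks are felt); each N at the foot adds 0.5 N: pressing with 14 to 16 N leaves about 20 N of grip.
- bench_file: Bystander: flat file with a wooden handle, 265 mm long, loose, lying left of the jig. Leave it.
- calipers: Bystander: steel vernier calipers, 230 mm long, loose, lying right of the jig, near the robot. Leave them.
- water_cup: Bystander: water glass, 77 mm wide, 60 mm high, loose, standing beyond the left end of the jig. Leave it.

How it is judged:
By the outcome, as a careful person would: the job done as asked, in the order asked, and still so for the second after the job is handed in, with the robot touching nothing.
It also fails if it takes over 54 s, if anything falls off the work surface, if the arm or the gripper's body presses on something with over 40 N, if the wrist force passes 120 N, or if a joint passes its speed limit or range.

### The arm

A 7-joint arm with a two-finger parallel gripper is mounted at the origin on a cart in front of the work surface, level with it; the furniture and walls round the work are solid. World frame = base frame: x ahead of the robot, y to its left, z up, the work surface at z = 0. Lengths are in m, angles in rad, forces in N, time in s.
With the tool pointing down it reaches from about 0.425 to 0.925 m from the base axis. Payload 6.8 kg.
Tool frame: the origin (TCP) lies midway between the tips of the shut fingers; the grasp point (between the pads) lies 19 mm behind it; z points along the fingers, y is the line along which they close (so a half turn about z gives the same grasp; the last joint's range is limited). The gripper opens to 85 mm and grips with 20 to 120 N. Pads are 22 mm wide; open, the fingers measure 114 mm over their backs; the gripper's body (76 mm by 85 mm) begins 54 mm behind the grasp point. The pads swing forward as they close: fully open they stand 13 mm farther back than shut.
Start: joints at [-1.261, 0.477, 0.022, 1.555, -0.011, 1.109, -0.083], TCP at [0.274, 0.617, 0.231] pointing down, gripper open.
Joint ranges: [-2.96, 2.96], [-0.34, 2.1], [-1.41, 1.46], [0.24, 2.44], [-1.37, 4.51], [0.17, 1.92], [-2.96, 2.96]. Speed limits (rad/s): [2.39, 2.39, 3.14, 3.14, 3.14, 3.14, 3.14].

### API

Orientations are given as a rotation vector (axis times angle).
In Python, from bench import r gives the robot as it stands. The module is installed in compiled form; this text tells all that it offers.
- The arm moves only by the tool apply_moves, never from a script. Its argument "rows" is a list of rows, each a list of 6 numbers: the shift along the tool's x, y, z scaled (see below), then the turn, a rotation vector about the tool's x, y, z scaled (see below). A call has 1 to 5 rows; each row is the pose to reach, as a shift and turn from the pose commanded when the call began, along the tool's axes at that moment; what a row does not reach only later rows make up. The controller multiplies each number of a shift by 0.25 m and each number of a turn by 90 degrees. A row lasts 1/8 s, in which the tool goes at most 62.5 mm and 10.7 degrees, less where a joint would pass 70% of its speed; a pose out of reach is approached as far as the arm can. A call with a number of a shift or a turn outside -1 to 1 is refused whole. A call with a gripper value outside its range is refused whole. "claw" is the opening, from 0 (shut) to 1 (fully open), set as the call begins (left out, the last holds). The fingers move at their own pace and stop on an object; "newtons" is the grip in N (left out, the last holds). Time passes only in rows, so rows that repeat a pose let the fingers close. It gives the time, the measured TCP pose, the force, the opening and the grip force at its end, in the units of the state.
- r.get_obs(): the state, without advancing time (a new reading comes with each control period).
- r.grab_frame(name): name is "scene" or "top" or "wrist"; returns a dict with "pixels" (480x640x3 uint8, red, green, blue), "intrinsics" (3x3 intrinsics, pixels), "dist" ([k1, k2, p1, p2, k3] as OpenCV has them; the pictures are not rectified), "eye" and "attitude" of the camera in the world. Camera axes: x right, y up, looking along -z (the intrinsics and any distortion apply to the point x, -y, -z); pixel columns grow to the right and rows downward; lengths in m; the calibration is good to about 2 mm. A picture is of the moment at which its call begins. There is no depth.
- r.hand_in(): hands the job in; it is judged then, once.
Trained networks look in a picture, given as the dict that the camera call returned (one of the last four; its "shot" number tells which), for a name from the list of things; names that differ only in an ending like _2 or _b are one class to them, and where a whole thing is asked for, a point or a joint stands for the part that bears it (a point fixed in the world has none). Each returns a list of dicts, best first, with "conf" (0 to 1); they miss things now and then, are a little off and sometimes report something else, mostly with a low value. They report only what shows in the picture. A call takes as long as a camera call.
- r.search_frame(picture, thing): "rect" ([left, top, width, height] in pixels, round what is visible of it).
- r.outline_of(picture, thing): "pixels" (480x640 bool, what is visible of it) and "rect" ([left, top, width, height] in pixels, round what is visible of it).
- r.landmark_of(picture, thing): "point" ([column, row] in pixels: a listed point, or the origin of a listed thing).
The state is a dict: "clock": time; "joints": joint angles; "qvel": joint speeds; "tau": joint torques, N m; "tcp_pos": TCP position; "orientation": TCP orientation; "contact_force": force on the tool from outside, world axes, zero at the start; "moment": the same for the moment, N m; "grip_width": finger opening in m; "gripper_force": force on a finger pad.
Only numpy, scipy, OpenCV 4.12 (cv2) and the standard library are available. Lean on these libraries where they do the work, as an engineer would, in place of code of your own. Each camera call takes 0.05 s, during which the arm holds its last target. There are 200 camera calls.

## Working session

There is one attempt and no reset: what is moved stays moved. The work goes in short steps, Python scripts to look and compute and a tool call to move; the robot and the scene stay as the last step left them, time stands still between calls to the robot, and variables do not carry over. Pictures are saved under pics/ and viewed, at most 10 in all, crops included, and the job is handed in when it is done.

Besides the shell and the picture viewer there is one more tool, called after "Call:" by a JSON object that holds its "fn" and its "kwargs". apply_moves: Moves the arm, as the interface text tells. Its arguments: {"type":"object","properties":{"rows":{"type":"array","items":{"type":"array","items":{"type":"number"}}},"claw":{"type":"number"},"newtons":{"type":"number"}},"required":["rows"]}

```bash
mkdir -p pics; cat > h.py <<'E'
import numpy as np, cv2
from scipy.spatial.transform import Rotation as R
from bench import r
def att(p):
    a=np.array(p["attitude"],float)
    return a if a.shape==(3,3) else (R.from_rotvec(a).as_matrix() if a.size==3 else R.from_quat(a).as_matrix())
def ray(p,px):
    u=cv2.undistortPoints(np.array([[px]],float),np.array(p["intrinsics"]),np.array(p["dist"]))[0,0]
    return np.array(p["eye"]),att(p)@np.array([u[0],-u[1],-1.])
def atz(p,px,z):
    e,d=ray(p,px); return e+d*(z-e[2])/d[2]
def proj(p,X):
    c=att(p).T@(np.array(X)-p["eye"]); c=c*[1,-1,-1]
    return cv2.projectPoints(c.reshape(1,3),np.zeros(3),np.zeros(3),np.array(p["intrinsics"]),np.array(p["dist"]))[0].ravel()
def save(p,n): cv2.imwrite(f"pics/{n}.png",p["pixels"][:,:,::-1])
E
cat > a.py <<'E'
from h import *
np.set_printoptions(precision=4,suppress=True)
print(r.get_obs())
for c in("scene","top"):
    p=r.grab_frame(c);save(p,c+"1");print(c,p["eye"],p["attitude"])
    for n,z in(("tube_jig",0),("stop_face",.0275),("tube_stop_end",.0275),("tube_free_end",.0275),("tube",.015),("hold_down",.072),("press_plate",.152),("water_cup",0),("bench_file",0),("calipers",0)):
        l=r.landmark_of(p,n)
        for q in l[:2]: print(n,q["conf"],np.array(q["point"]),atz(p,q["point"],z))
E
python3 a.py
```

```text
{'clock': 0.0, 'joints': array([-1.2611,  0.4778,  0.0223,  1.5564, -0.0115,  1.1093, -0.0831]), 'qvel': array([ 0.    , -0.0002, -0.0018,  0.0006, -0.0004,  0.001 ,  0.0028]), 'tau': array([  0.0002, -59.6444,   1.6076, -28.12  ,   0.0123,   0.0093,
         0.    ]), 'tcp_pos': array([0.2736, 0.6164, 0.2303]), 'orientation': array([-0.6514, -3.0731,  0.0028]), 'contact_force': array([ 0.3622,  0.021 , -0.5788]), 'moment': array([ 0.0467, -0.0124,  0.0364]), 'gripper_force': 0.0, 'grip_width': 0.08572028955640383}
scene [-0.1935 -0.3842  0.9798] [ 0.6882 -0.4244 -1.0166]
tube_jig 0.74 [316.9 254.3] [0.6085 0.0229 0.    ]
stop_face 0.9 [273.4 221. ] [0.6375 0.1734 0.0275]
tube_stop_end 0.61 [286. 231.] [0.6207 0.1236 0.0275]
tube_free_end 0.62 [378.1 279.7] [ 0.5838 -0.1599  0.0275]
tube 0.91 [329.9 258. ] [ 0.601  -0.0188  0.015 ]
hold_down 0.87 [340.7 214.3] [0.7067 0.0052 0.072 ]
press_plate 0.89 [295.7 228.7] [0.5318 0.0413 0.152 ]
water_cup 0.58 [219.  202.3] [0.6522 0.3704 0.    ]
bench_file 0.65 [172.2 241.1] [0.4613 0.3893 0.    ]
calipers 0.82 [419.8 380.5] [ 0.3889 -0.3456  0.    ]
calipers 0.66 [316.6 254.7] [0.6068 0.0229 0.    ]
top [0.3192 0.0389 1.4115] [ 0.1257 -0.1569 -1.5413]
tube_jig 0.73 [311.8 227.1] [0.6157 0.0356 0.    ]
tube_jig 0.59 [278.5 222.3] [0.6283 0.1415 0.    ]
stop_face 0.76 [266.4 220. ] [0.6286 0.1773 0.0275]
tube_stop_end 0.48 [268.8 219.3] [0.631  0.17   0.0275]
tube_free_end 0.57 [373.5 237.6] [ 0.5819 -0.1566  0.0275]
tube 0.71 [323.3 229.1] [ 0.6071 -0.0006  0.015 ]
hold_down 0.88 [320.1 197.1] [0.6945 0.0129 0.072 ]
hold_down 0.49 [269.2 220.3] [0.6179 0.1644 0.072 ]
press_plate 0.79 [308.4 247.2] [0.526 0.044 0.152]
water_cup 0.89 [207.3 216.9] [0.6396 0.3671 0.    ]
bench_file 0.8 [197.4 274.1] [0.4575 0.3855 0.    ]
bench_file 0.34 [278.5 222.6] [0.6274 0.1414 0.    ]
```

View pics/scene1.png

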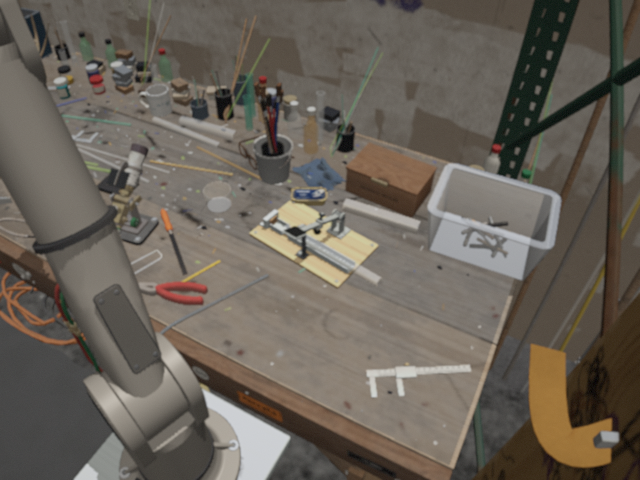

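View pics/top1.png

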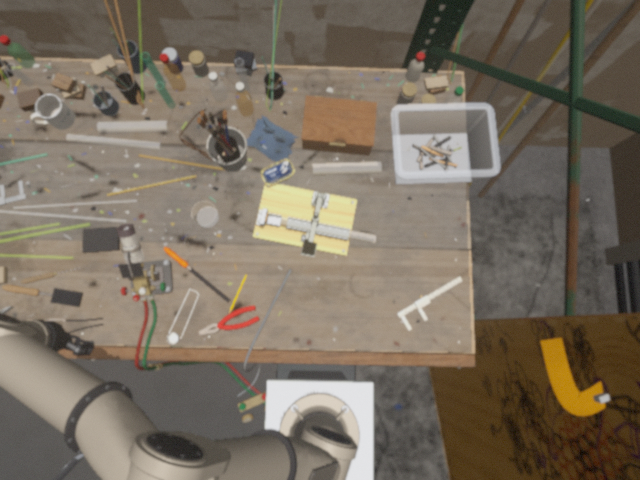

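The pictures show the jig (yellow board) near (310,225) in top. The tube's free end sticks out at (375,238), and the file, cup and calipers lie clear of it. The landmarks agree with a jig at about (0.611, 0.028) with yaw near -8.5°, so the tube is about 38 mm short of the stop.

```bash
cat >> h.py <<'E'
def go(pos,yaw,start=None):
    "scaled shift, turn from the current pose to tool-down pose with tool x at yaw"
    o=r.get_obs(); R0=R.from_rotvec(o["orientation"]).as_matrix(); p0=o["tcp_pos"]
    if start is not None: p0,R0=start
    c,s=np.cos(yaw),np.sin(yaw)
    Rt=np.array([[c,s,0],[s,-c,0],[0,0,-1.]])
    return R0.T@(np.array(pos)-p0)/.25, R.from_matrix(R0.T@Rt).as_rotvec()/(np.pi/2), (np.array(pos),Rt)
E
python3 - <<'E'
from h import *
np.set_printoptions(precision=4,suppress=True)
o=r.get_obs();M=R.from_rotvec(o["orientation"]).as_matrix();print(M)
y0=np.arctan2(M[1,0],M[0,0]);print(np.degrees(y0))
s=None
for pos,yaw in (((.47,.42,.26),y0),((.57,.18,.26),y0),((.57,-.05,.26),y0),((.573,-.23,.2),np.radians(-98.5)),((.573,-.23,.2),np.radians(81.5)),((.573,-.23,.2),np.radians(171.5)),((.573,-.23,.2),np.radians(-188.5))):
    a=go(pos,yaw,s);print(pos,a[0],a[1]);
    if len(set([yaw,y0]))==1: s=a[2]
E
```

```text
[[-0.914   0.4058 -0.    ]
 [ 0.4058  0.914   0.0001]
 [ 0.0001  0.     -1.    ]]
156.06018381284497
(0.47, 0.42, 0.26) [-1.0367 -0.4017 -0.1148] [ 0. -0. -0.]
(0.57, 0.18, 0.26) [-0.7551 -0.7151  0.    ] [0. 0. 0.]
(0.57, -0.05, 0.26) [-0.3733 -0.8409  0.    ] [0. 0. 0.]
(0.573, -0.23, 0.2) [-0.3031 -0.6532  0.24  ] [-0.     -0.     -1.1716]
(0.573, -0.23, 0.2) [-0.3031 -0.6532  0.24  ] [0.     0.     0.8284]
(0.573, -0.23, 0.2) [-0.3031 -0.6532  0.24  ] [ 0.      0.     -0.1716]
(0.573, -0.23, 0.2) [-0.3031 -0.6532  0.24  ] [ 0.      0.     -0.1716]
```

Call:
{"fn": "apply_moves", "kwargs": {"rows": [[-0.25, -0.1, -0.03], [-0.5, -0.2, -0.06], [-0.75, -0.3, -0.1], [-1, -0.4, -0.12]], "claw": 0}}

```text
$.rows[0]: bad value
```

Rows need all 6 numbers.

Call:
{"fn": "apply_moves", "kwargs": {"rows": [[-0.25, -0.1, -0.03, 0, 0, 0], [-0.5, -0.2, -0.06, 0, 0, 0], [-0.75, -0.3, -0.1, 0, 0, 0], [-1, -0.4, -0.12, 0, 0, 0]], "claw": 0}}

```text
clock: 1.6
tcp_pos: [0.4486, 0.4377, 0.2602]
orientation: [0.651, 3.073, 0.002]
contact_force: [1.2, 0.0, -0.2]
grip_width: 0.0123
gripper_force: 0.0
```

Call:
{"fn": "apply_moves", "kwargs": {"rows": [[-0.18, -0.18, 0, 0, 0, 0], [-0.36, -0.36, 0, 0, 0, 0], [-0.54, -0.54, 0, 0, 0, -0.06], [-0.72, -0.72, 0, 0, 0, -0.17]]}}

```text
clock: 2.1
tcp_pos: [0.5373, 0.2049, 0.2598]
orientation: [0.234, 3.132, 0.001]
contact_force: [0.2, 0.2, -0.2]
grip_width: -0.0003
gripper_force: 0.0
```

Call:
{"fn": "apply_moves", "kwargs": {"rows": [[-0.08, -0.24, 0, 0, 0, 0], [-0.15, -0.48, 0, 0, 0, 0], [-0.2, -0.72, 0, 0, 0, 0], [-0.2, -0.96, 0, 0, 0, 0]]}}

```text
clock: 2.6
tcp_pos: [0.5497, -0.0403, 0.2597]
orientation: [0.242, 3.131, -0.0]
contact_force: [0.7, 0.3, 0.1]
grip_width: 0.0002
gripper_force: 0.0
```

Call:
{"fn": "apply_moves", "kwargs": {"rows": [[-0.1, -0.22, 0.05, 0, 0, 0], [-0.18, -0.44, 0.1, 0, 0, 0], [-0.19, -0.75, 0.2, 0, 0, 0], [-0.19, -0.75, 0.2, 0, 0, 0]]}}

```text
clock: 3.1
tcp_pos: [0.5653, -0.2355, 0.2084]
orientation: [-0.251, -3.129, 0.003]
contact_force: [-0.2, 0.3, -0.3]
grip_width: 0.0001
gripper_force: 0.0
```

```bash
cat > b.py <<'E'
from h import *
import sys
np.set_printoptions(precision=4,suppress=True)
o=r.get_obs();print(o["tcp_pos"],o["orientation"])
p=r.grab_frame("wrist");save(p,sys.argv[1]);print(p["eye"])
for n,z in(("tube_jig",0),("stop_face",.0275),("tube_stop_end",.0275),("tube_free_end",.0275),("tube",.015),("press_plate",.152),("hold_down",.072)):
    for q in r.landmark_of(p,n)[:1]: print(n,q["conf"],np.array(q["point"]),atz(p,q["point"],z))
E
python3 b.py w1
```

```text
[ 0.5653 -0.2355  0.2084] [-0.2513 -3.1294  0.0031]
[ 0.5017 -0.2256  0.3518]
tube_jig 0.94 [590.9 215. ] [0.6116 0.0267 0.    ]
tube_free_end 0.58 [403.7 220. ] [ 0.5804 -0.163   0.0275]
tube 0.56 [558.9 218.4] [ 0.6054 -0.0141  0.015 ]
press_plate 0.58 [627.5 337. ] [ 0.6461 -0.0575  0.152 ]
```

View pics/w1.png

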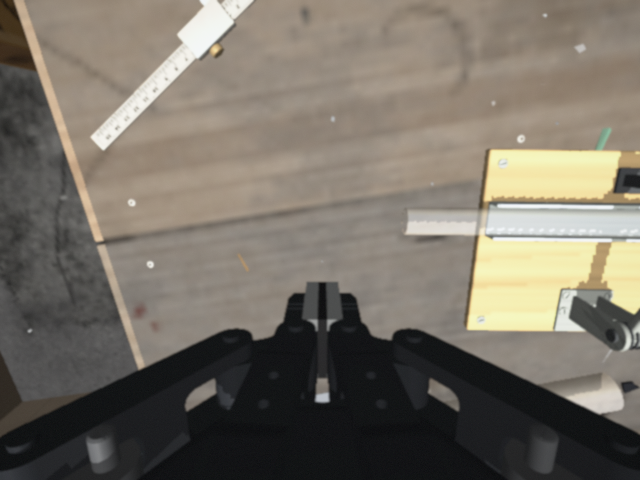

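The tube's free end shows at (406,222), and the board's near edge runs from (487,150) to (468,330). I'll use those corners to fix the yaw.

```bash
python3 - <<'E'
from h import *
p=r.grab_frame("wrist")
A=atz(p,(487,150),.012)[:2];B=atz(p,(468,330),.012)[:2];d=B-A
print(A,B,np.linalg.norm(d));th=np.arctan2(d[1],d[0]);print(np.degrees(th))
Rz=np.array([[np.cos(th),-np.sin(th)],[np.sin(th),np.cos(th)]])
m=(A+B)/2;print("origin",m-Rz@[.0275,-.115])
f=atz(p,(406,222),.0275)[:2];g=r.outline_of(p,"tube")
print("free",f)
for c in(.608,.6115):
  print(Rz.T@(f-[c,.027]))
e=atz(p,(410,208),.03)[:2],atz(p,(410,235),.03)[:2];print(e)
yaw=np.radians(171.5);print(go((f[0]-.035*np.sin(-th),f[1]-.035*np.cos(th),.022),np.pi+th)[:2])
E
```

```text
[ 0.53336567 -0.06980149] [ 0.71654639 -0.09539384] 0.18495984543669824
-7.953364723047843
origin [0.61363276 0.03510124]
free [ 0.58609184 -0.15302349]
[ 0.00321189 -0.18132322]
[-0.00025445 -0.1818075 ]
(array([ 0.57297416, -0.1487557 ]), array([ 0.59837731, -0.15095665]))
(array([-0.02624482,  0.17163997,  0.7515456 ]), array([ 0.00026391,  0.00044654, -0.00819017]))
```

```bash
python3 - <<'E'
from h import *
o=r.get_obs();print(o["tcp_pos"],o["contact_force"])
print(go((.576,-.203,.022),np.radians(171.5))[:2])
E
```

```text
[ 0.5681379  -0.22917078  0.20986377] [-0.53900706 -0.82106082  0.62824815]
(array([-0.014745  ,  0.10791811,  0.75151087]), array([ 0.00026604,  0.00044527, -0.00211645]))
```

Call:
{"fn": "apply_moves", "kwargs": {"rows": [[-0.015, 0.1, 0.25, 0, 0, 0], [-0.015, 0.1, 0.48, 0, 0, 0], [-0.015, 0.1, 0.65, 0, 0, 0], [-0.015, 0.1, 0.75, 0, 0, 0], [-0.015, 0.1, 0.75, 0, 0, 0]]}}

```text
clock: 4.22
tcp_pos: [0.5738, -0.2054, 0.0202]
orientation: [-0.24, -3.129, -0.001]
contact_force: [-0.2, 0.2, 0.2]
grip_width: 0.0002
gripper_force: 0.0
```

```bash
python3 b.py w2
```

```text
[ 0.5738 -0.2054  0.0202] [-0.2398 -3.1286 -0.0013]
[ 0.5103 -0.1963  0.1638]
tube_free_end 0.78 [429.9 306.3] [ 0.581  -0.1621  0.0275]
```

View pics/w2.png

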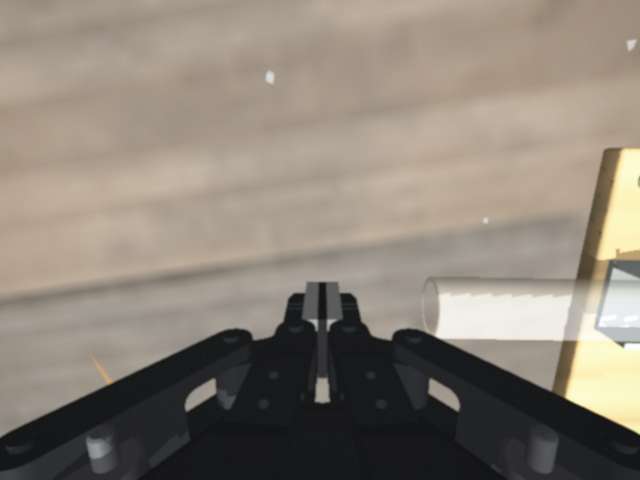

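The free end shows at (430,306), which gives (0.581, -0.162), in line with the fingers. Now I push along tool +y.

Call:
{"fn": "apply_moves", "kwargs": {"rows": [[0, 0.04, 0, 0, 0, 0], [0, 0.08, 0, 0, 0, 0], [0, 0.1, 0, 0, 0, 0], [0, 0.12, 0, 0, 0, 0], [0, 0.14, 0, 0, 0, 0]]}}

```text
clock: 5.25
tcp_pos: [0.5804, -0.1717, 0.0219]
orientation: [-0.242, -3.132, 0.0]
contact_force: [-0.5, -0.9, -0.0]
grip_width: 0.0002
gripper_force: 0.2
```

Call:
{"fn": "apply_moves", "kwargs": {"rows": [[0, 0.02, 0, 0, 0, 0], [0, 0.04, 0, 0, 0, 0], [0, 0.06, 0, 0, 0, 0], [0, 0.07, 0, 0, 0, 0]]}}

```text
clock: 5.75
tcp_pos: [0.5832, -0.1541, 0.0219]
orientation: [-0.241, -3.132, -0.0]
contact_force: [0.6, -0.6, -0.8]
grip_width: 0.0002
gripper_force: 0.2
```

Call:
{"fn": "apply_moves", "kwargs": {"rows": [[0, 0.015, 0, 0, 0, 0], [0, 0.03, 0, 0, 0, 0], [0, 0.04, 0, 0, 0, 0], [0, 0.045, 0, 0, 0, 0], [0, 0.05, 0, 0, 0, 0]]}}

```text
clock: 6.38
tcp_pos: [0.585, -0.1422, 0.022]
orientation: [-0.242, -3.132, 0.0]
contact_force: [0.1, -0.0, -0.2]
grip_width: -0.0001
gripper_force: 0.2
```

Call:
{"fn": "apply_moves", "kwargs": {"rows": [[0, 0.005, 0, 0, 0, 0], [0, 0.01, 0, 0, 0, 0], [0, 0.015, 0, 0, 0, 0], [0, 0.02, 0, 0, 0, 0]]}}

```text
clock: 6.88
tcp_pos: [0.5858, -0.1372, 0.022]
orientation: [0.242, 3.132, -0.0]
contact_force: [0.2, -1.4, -0.1]
grip_width: 0.0003
gripper_force: 0.2
```

Call:
{"fn": "apply_moves", "kwargs": {"rows": [[0, 0.005, 0, 0, 0, 0], [0, 0.01, 0, 0, 0, 0], [0, 0.015, 0, 0, 0, 0], [0, 0.015, 0, 0, 0, 0]]}}

```text
clock: 7.38
tcp_pos: [0.5863, -0.1335, 0.0219]
orientation: [-0.241, -3.132, -0.0]
contact_force: [0.2, -0.4, -0.6]
grip_width: -0.0004
gripper_force: 0.1
```

```bash
python3 b.py w3
```

```text
[ 0.5863 -0.1335  0.0219] [-0.2413 -3.1322 -0.    ]
[ 0.5224 -0.1243  0.1652]
tube_free_end 0.67 [357.  300.9] [ 0.5874 -0.1197  0.0275]
```

Call:
{"fn": "apply_moves", "kwargs": {"rows": [[0, 0.005, 0, 0, 0, 0], [0, 0.01, 0, 0, 0, 0], [0, 0.015, 0, 0, 0, 0], [0, 0.015, 0, 0, 0, 0]]}}

```text
clock: 8.28
tcp_pos: [0.5863, -0.1332, 0.0221]
orientation: [0.245, 3.132, -0.005]
contact_force: [-1.7, -8.0, -0.8]
grip_width: 0.0001
gripper_force: 4.1
```

Call:
{"fn": "apply_moves", "kwargs": {"rows": [[0, 0.005, 0, 0, 0, 0], [0, 0.01, 0, 0, 0, 0], [0, 0.015, 0, 0, 0, 0], [0, 0.015, 0, 0, 0, 0]]}}

```text
clock: 8.78
tcp_pos: [0.5861, -0.133, 0.0222]
orientation: [0.25, 3.132, -0.011]
contact_force: [-2.2, -15.1, -0.1]
grip_width: -0.0003
gripper_force: 7.6
```

The tube stalled at 15 N with the finger not moving, so it is home. I back off, lift and go over the press plate.

Call:
{"fn": "apply_moves", "kwargs": {"rows": [[0, -0.06, 0, 0, 0, 0], [0, -0.12, -0.05, 0, 0, 0], [0.02, -0.12, -0.3, 0, 0, 0], [0.1, -0.12, -0.55, 0, 0, 0], [0.2, -0.12, -0.8, 0, 0, 0]]}}

```text
clock: 9.4
tcp_pos: [0.5363, -0.1485, 0.2173]
orientation: [0.241, 3.131, 0.001]
contact_force: [0.1, 0.3, 0.5]
grip_width: 0.0001
gripper_force: 0.0
```

```bash
python3 b.py w4; python3 - <<'E'
from h import *
print(go((.525,.042,.2),np.radians(171.5))[:2])
E
```

```text
[ 0.5363 -0.1485  0.2173] [0.2407 3.1308 0.0008]
[ 0.4721 -0.1393  0.3604]
tube_jig 0.78 [498.7 257.9] [0.6167 0.0272 0.    ]
tube_free_end 0.82 [359.7 263.4] [ 0.5905 -0.1204  0.0275]
tube 0.75 [505.4 260.5] [0.6145 0.0269 0.015 ]
hold_down 0.74 [519.3 370.2] [0.7008 0.01   0.072 ]
(array([0.15944004, 0.74534683, 0.05260952]), array([-3.70517928e-05, -1.65201895e-03, -3.24991644e-03]))
```

View pics/w4.png

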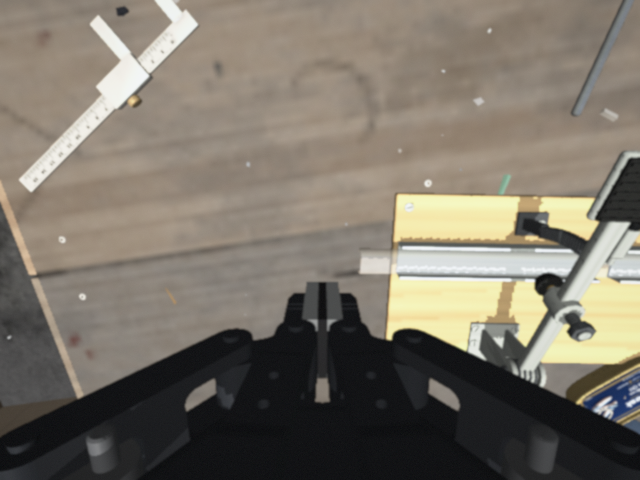

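The tube's free end is at (360,262) and the press plate is at the right edge near (625,187). I move above the plate.

Call:
{"fn": "apply_moves", "kwargs": {"rows": [[0.04, 0.18, 0, 0, 0, 0], [0.08, 0.38, 0, 0, 0, 0], [0.12, 0.58, 0, 0, 0, 0], [0.14, 0.73, 0, 0, 0, 0], [0.14, 0.73, 0, 0, 0, 0]]}}

```text
clock: 10.42
tcp_pos: [0.5294, 0.041, 0.213]
orientation: [-0.231, -3.13, -0.0]
contact_force: [-0.2, 0.2, 0.1]
grip_width: 0.0001
gripper_force: 0.0
```

```bash
python3 b.py w5
```

```text
[0.5294 0.041  0.213 ] [-0.2312 -3.1305 -0.0005]
[0.4657 0.0498 0.3564]
tube_jig 0.55 [320.5 290.2] [0.6146 0.0257 0.    ]
tube_stop_end 0.95 [472.2 305.9] [0.642  0.1751 0.0275]
tube_free_end 0.6 [169.5 296.1] [ 0.5873 -0.1217  0.0275]
press_plate 0.58 [324.4 257.4] [0.5305 0.0414 0.152 ]
hold_down 0.76 [317.  408.3] [0.7021 0.0096 0.072 ]
```

View pics/w5.png

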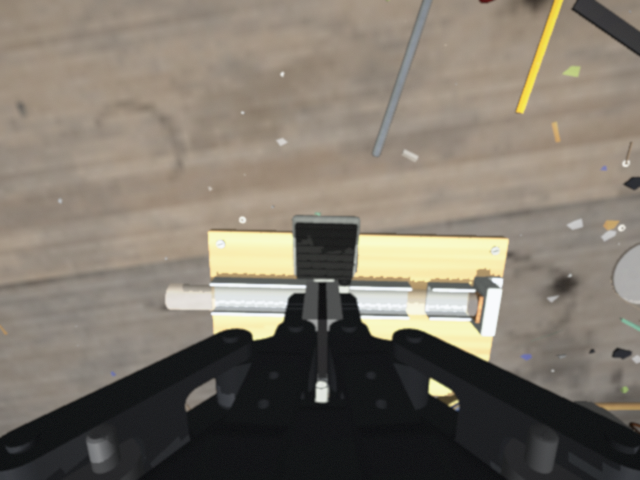

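The plate is at (326,250), about jig x -90. The tube's end sits on the brown cork at (478,300). I centre on the plate and descend.

Call:
{"fn": "apply_moves", "kwargs": {"rows": [[0.035, 0, 0.08, 0, 0, 0], [0.035, 0, 0.16, 0, 0, 0], [0.035, 0, 0.18, 0, 0, 0], [0.035, 0, 0.18, 0, 0, 0]]}}

```text
clock: 11.32
tcp_pos: [0.5214, 0.0382, 0.1696]
orientation: [-0.242, -3.132, 0.0]
contact_force: [-0.2, -0.6, 0.5]
grip_width: -0.0001
gripper_force: 0.0
```

Call:
{"fn": "apply_moves", "kwargs": {"rows": [[0, 0, 0.02, 0, 0, 0], [0, 0, 0.04, 0, 0, 0], [0, 0, 0.06, 0, 0, 0], [0, 0, 0.06, 0, 0, 0]]}}

```text
clock: 11.82
tcp_pos: [0.5213, 0.0385, 0.1543]
orientation: [0.241, 3.132, 0.0]
contact_force: [0.6, -0.7, 2.2]
grip_width: -0.0001
gripper_force: 1.0
```

Call:
{"fn": "apply_moves", "kwargs": {"rows": [[0.006, 0.005, 0.025, 0, 0, 0], [0.012, 0.01, 0.05, 0, 0, 0], [0.018, 0.01, 0.075, 0, 0, 0], [0.024, 0.01, 0.1, 0, 0, 0]]}}

```text
clock: 12.32
tcp_pos: [0.5151, 0.042, 0.1289]
orientation: [-0.241, -3.131, -0.0]
contact_force: [-2.3, 0.6, 5.8]
grip_width: 0.0002
gripper_force: 2.9
```

Call:
{"fn": "apply_moves", "kwargs": {"rows": [[0.005, 0, 0.025, 0, 0, 0], [0.01, 0, 0.05, 0, 0, 0], [0.013, 0, 0.075, 0, 0, 0], [0.016, 0, 0.09, 0, 0, 0]]}}

```text
clock: 12.82
tcp_pos: [0.5115, 0.0428, 0.1064]
orientation: [-0.241, -3.132, -0.0]
contact_force: [-1.4, 1.3, 2.2]
grip_width: -0.0003
gripper_force: 1.2
```

Call:
{"fn": "apply_moves", "kwargs": {"rows": [[0.002, 0, 0.015, 0, 0, 0], [0.005, 0, 0.03, 0, 0, 0], [0.005, 0, 0.045, 0, 0, 0], [0.005, 0, 0.045, 0, 0, 0]]}}

```text
clock: 13.32
tcp_pos: [0.5104, 0.0427, 0.0953]
orientation: [-0.241, -3.132, 0.0]
contact_force: [-2.1, 1.6, 3.9]
grip_width: 0.0002
gripper_force: 1.5
```

Call:
{"fn": "apply_moves", "kwargs": {"rows": [[0, 0, 0.01, 0, 0, 0], [0, 0, 0.02, 0, 0, 0], [0, 0, 0.02, 0, 0, 0]]}}

```text
clock: 13.7
tcp_pos: [0.5104, 0.0427, 0.0905]
orientation: [-0.241, -3.132, 0.0]
contact_force: [-2.2, 1.2, 3.3]
grip_width: 0.0003
gripper_force: 1.5
```

Call:
{"fn": "apply_moves", "kwargs": {"rows": [[0, 0, 0.01, 0, 0, 0], [0, 0, 0.02, 0, 0, 0], [0, 0, 0.02, 0, 0, 0]]}}

```text
clock: 14.08
tcp_pos: [0.5104, 0.0426, 0.0854]
orientation: [-0.242, -3.132, 0.0]
contact_force: [-1.9, 1.0, 3.7]
grip_width: -0.0003
gripper_force: 1.5
```

Call:
{"fn": "apply_moves", "kwargs": {"rows": [[0, 0, 0.01, 0, 0, 0], [0, 0, 0.02, 0, 0, 0], [0, 0, 0.02, 0, 0, 0]]}}

```text
clock: 14.45
tcp_pos: [0.5104, 0.0426, 0.0805]
orientation: [-0.241, -3.132, 0.0]
contact_force: [-2.2, 0.6, 3.3]
grip_width: -0.0001
gripper_force: 1.9
```

Call:
{"fn": "apply_moves", "kwargs": {"rows": [[0, 0, 0.01, 0, 0, 0], [0, 0, 0.015, 0, 0, 0], [0, 0, 0.015, 0, 0, 0]]}}

```text
clock: 14.82
tcp_pos: [0.5103, 0.0426, 0.0769]
orientation: [-0.241, -3.132, 0.0]
contact_force: [-4.2, 0.1, 5.2]
grip_width: -0.0
gripper_force: 2.7
```

Call:
{"fn": "apply_moves", "kwargs": {"rows": [[0.005, 0, 0.005, 0, 0, 0], [0.008, 0, 0.01, 0, 0, 0], [0.008, 0, 0.01, 0, 0, 0]]}}

```text
clock: 15.2
tcp_pos: [0.5102, 0.0427, 0.0753]
orientation: [0.242, 3.129, 0.001]
contact_force: [-1.1, -0.9, 8.1]
grip_width: 0.0
gripper_force: 4.2
```

Call:
{"fn": "apply_moves", "kwargs": {"rows": [[0, 0, 0.005, 0, 0, 0], [0, 0, 0.01, 0, 0, 0], [0, 0, 0.01, 0, 0, 0]]}}

```text
clock: 15.58
tcp_pos: [0.5102, 0.0427, 0.0729]
orientation: [0.242, 3.129, 0.001]
contact_force: [-2.2, -0.2, 9.7]
grip_width: 0.0001
gripper_force: 4.9
```

Call:
{"fn": "apply_moves", "kwargs": {"rows": [[0, 0, 0.005, 0, 0, 0], [0, 0, 0.01, 0, 0, 0], [0, 0, 0.01, 0, 0, 0]]}}

```text
clock: 15.95
tcp_pos: [0.5102, 0.0426, 0.0706]
orientation: [0.242, 3.129, 0.001]
contact_force: [-2.5, -0.2, 12.6]
grip_width: 0.0001
gripper_force: 6.2
```

Call:
{"fn": "apply_moves", "kwargs": {"rows": [[0, 0, 0.005, 0, 0, 0], [0, 0, 0.01, 0, 0, 0], [0, 0, 0.01, 0, 0, 0]]}}

```text
clock: 16.32
tcp_pos: [0.5102, 0.0427, 0.0682]
orientation: [0.242, 3.129, 0.001]
contact_force: [-2.4, 0.0, 13.2]
grip_width: 0.0001
gripper_force: 6.8
```

Call:
{"fn": "apply_moves", "kwargs": {"rows": [[0, 0, 0.004, 0, 0, 0], [0, 0, 0.007, 0, 0, 0], [0, 0, 0.007, 0, 0, 0]]}}

```text
clock: 16.7
tcp_pos: [0.5103, 0.0427, 0.0666]
orientation: [0.242, 3.129, 0.001]
contact_force: [-3.0, -1.2, 16.2]
grip_width: 0.0003
gripper_force: 7.9
```

Call:
{"fn": "apply_moves", "kwargs": {"rows": [[0, 0, 0, 0, 0, 0]]}}

```text
clock: 16.82
tcp_pos: [0.5103, 0.0427, 0.0666]
orientation: [0.242, 3.129, 0.001]
contact_force: [-3.0, -0.3, 16.1]
grip_width: 0.0001
gripper_force: 7.8
```

Call:
{"fn": "apply_moves", "kwargs": {"rows": [[0, 0, 0, 0, 0, 0]]}}

```text
clock: 16.95
tcp_pos: [0.5103, 0.0427, 0.0667]
orientation: [0.242, 3.129, 0.001]
contact_force: [-2.6, -0.8, 14.7]
grip_width: 0.0001
gripper_force: 7.8
```

About 15.6 N at the plate. I ease off slowly to feel where the pawl holds.

Call:
{"fn": "apply_moves", "kwargs": {"rows": [[0, 0, -0.006, 0, 0, 0], [0, 0, -0.012, 0, 0, 0], [0, 0, -0.012, 0, 0, 0]]}}

```text
clock: 17.32
tcp_pos: [0.51, 0.0427, 0.0687]
orientation: [0.242, 3.129, 0.0]
contact_force: [1.2, -0.5, 4.2]
grip_width: -0.0001
gripper_force: 2.3
```

Call:
{"fn": "apply_moves", "kwargs": {"rows": [[0, 0, -0.006, 0, 0, 0], [0, 0, -0.012, 0, 0, 0], [0, 0, -0.012, 0, 0, 0]]}}

```text
clock: 17.7
tcp_pos: [0.5081, 0.043, 0.0709]
orientation: [-0.241, -3.132, 0.0]
contact_force: [-0.5, -0.2, -0.2]
grip_width: -0.0003
gripper_force: 0.0
```

Call:
{"fn": "apply_moves", "kwargs": {"rows": [[0, 0, -0.006, 0, 0, 0], [0, 0, -0.012, 0, 0, 0], [0, 0, -0.012, 0, 0, 0]]}}

```text
clock: 18.08
tcp_pos: [0.5086, 0.043, 0.0743]
orientation: [0.241, 3.132, 0.0]
contact_force: [0.4, -0.1, -0.7]
grip_width: -0.0003
gripper_force: 0.0
```

Call:
{"fn": "apply_moves", "kwargs": {"rows": [[0.02, 0, -0.15, 0, 0, 0], [0.04, 0, -0.35, 0, 0, 0], [0.04, 0, -0.55, 0, 0, 0], [0.04, 0, -0.6, 0, 0, 0], [0.04, 0, -0.6, 0, 0, 0]]}}

```text
clock: 18.7
tcp_pos: [0.4988, 0.0447, 0.2245]
orientation: [0.241, 3.131, 0.001]
contact_force: [-0.9, 0.3, -0.8]
grip_width: -0.0001
gripper_force: 0.0
```

```bash
python3 b.py w6
```

```text
[0.4988 0.0447 0.2245] [0.2411 3.1311 0.0011]
[0.4346 0.0538 0.3677]
tube_jig 0.43 [627.9 291.5] [0.6433 0.3638 0.    ]
stop_face 0.56 [466.7 326.4] [0.6423 0.1757 0.0275]
tube_stop_end 0.88 [465.2 324.6] [0.6399 0.1743 0.0275]
tube_free_end 0.73 [177.1 320.3] [ 0.5887 -0.1239  0.0275]
press_plate 0.88 [323.6 239.4] [0.4922 0.0458 0.152 ]
```

View pics/w6.png

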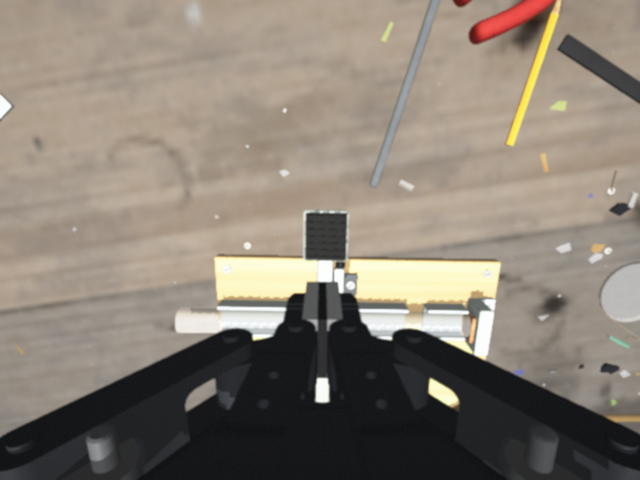

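The plate (326,236) is held down flat. I check the stop end close up.

```bash
python3 - <<'E'
import cv2
a=cv2.imread("pics/w5.png")[270:345,420:520];b=cv2.imread("pics/w6.png")[290:365,410:510]
cv2.imwrite("pics/c.png",cv2.resize(cv2.hconcat([a,b]),(800,300),interpolation=cv2.INTER_CUBIC))
E
```

```text
(no output)
```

View pics/c.png

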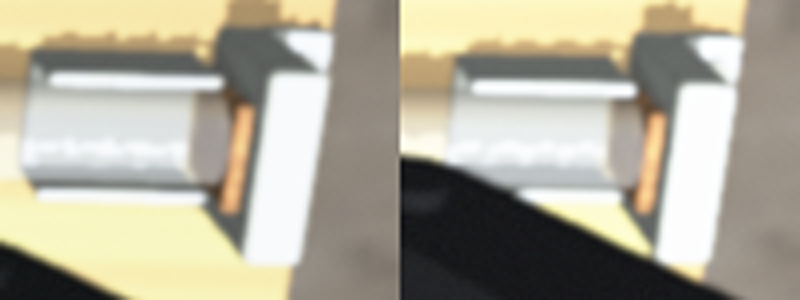

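The tube's end disc touches the orange cork in both the earlier and the latest view, so it has stayed home. I'm handing in.

```bash
python3 -c "
from bench import r
print(r.hand_in())"
```

```text
the job is handed in; nothing more can be done
None
```

The tube is home against the length stop and the ratchet is holding the hold-down arm. I pressed the plate with about 15.6 N, which should leave roughly 18–20 N on the glass (estimated, not measured); the file, calipers and water glass were not touched, and the job is handed in at about 19 s on the clock.

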